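Loosen the knurled nut of a mug-painting clamp by two turns

TASK

Slacken the mug-painting clamp: with a fingertip against the knurled rim of the big nut on top of its post, roll the nut anticlockwise (seen from above) until it stands two full turns from tight. At tight its raised index bar points along the clamp arm over the small mark; someone has already loosened it by less than a third of a turn, so the bar must come round over the mark once, keep going, and stop there the second time. Only push the rim, lift and carry nothing, leave the mugs, pen tub and phone where they stand, and take the hand away at the end.

Things in the scene. Friction and masses are not known exactly. Their poses are not given: they have to be found in the camera images.
- clamp: Mug-painting clamp, fixed to the table. Origin on the table at the foot of the post; x runs along the clamp arm from post to mug, z up. Wooden base 260 x 120 x 12 mm (x -65 to +195). The steel post, 16 mm across, 182 mm tall, passes up through the nut. Under the arm a 90 mm rubber pad stands over the mug, 120 mm from the post. Arm and nut climb the post together, 5 mm per turn of loosening.
- nut_center (a point): Middle of the coarsely knurled steel nut on the post, on its vertical axis; 149 mm above the table at tight, 5 mm higher per turn. Nut 30 mm tall (15 above and below this point), 84 mm across over its eight upright ribs, 72 mm between them. Ribs 5 mm thick, 6 mm proud, 45 degrees apart; the index bar points midway between two. Between nut and arm: 4.5 mm gap round a 40 mm washer.
- nut_index (a point): Point on the nut's top face under the outer end of the index bar, 35 mm from the axis. The bar is a raised dark steel bar, 10 mm wide, 6 mm high, 9 to 35 mm from the axis; it turns with the nut.
- bar_mark (a point): Top of the mark on the arm: a dark steel ridge 26 x 5 mm, 6 mm high, on the arm's centreline, 59 to 85 mm from the post axis (this point 72 mm), towards the mug. The flat aluminium arm is 26 mm wide, 14 mm thick, from 20 mm behind the post axis to 145 mm ahead, its top 129.5 mm above the table at tight. It rises with the nut but does not turn.
- nut (a joint): Turning of the nut in rad, 0 at tight, growing anticlockwise seen from above (loosening); two full turns = 12.57. It starts between 0.3 and 1.8. It is stiff (about 0.08 N m of friction, 2 N at the rim) and stays where it is left; it does not turn back by itself. A stop ends the thread at 17.3.
- mug: White ceramic mug in the clamp, 80 mm across, 95 mm tall, handle on its own +y side, standing on the base plate under the pad. Origin at the centre of its underside. Loose: leave it standing.
- spare_mug: Second white mug of the same size, standing loose on the table to one side. Leave it alone.
- tub: White open plastic tub of paint pens, 140 x 200 x 70 mm, on the table to the other side. Origin at the centre of its underside. Leave it alone.
- phone: Black phone lying on the table, 74 x 150 x 10 mm. Leave it alone.
There are look-alikes about, which are no part of the job. What is shaped like the mug but green is not meant.

How it is judged:
On the way:
1. the nut has come round to one full turn from tight (value of joint nut between 6 and 9 rad).
At the end, for the whole second after the job is handed in: The nut stands at rest two full turns from tight (12.57 rad, within 0.35 rad or 20 degrees), the mug upright within 15 mm of its place, the spare mug, tub and phone within 20 mm of theirs (value of joint nut between 12.22 and 12.92 rad and velocity of joint nut between -0.05 and 0.05 rad/s and distance of mug from where it was at the start of the episode below 0.015 m and angle between mug's own z axis and vertical below 0.1 rad and distance of each of spare_mug, tub, phone from where it was at the start of the episode below 0.02 m); the robot touches nothing.
It fails at once if the mug in the clamp is lifted, shoved or tipped (distance of mug from where it was at the start of the episode above 0.02 m or angle between mug's own z axis and vertical above 0.2 rad).
It fails at once if the spare mug, tub or phone is lifted or shoved (distance of any of spare_mug, tub, phone from where it was at the start of the episode above 0.03 m).
It fails at once if the nut is overturned, more than two and a half turns from tight (value of joint nut above 15.7 rad).
It also fails if it takes over 54 s, if anything falls off the work surface, if the arm or the gripper's body presses on something with over 40 N, if the wrist force passes 120 N, or if a joint passes its speed limit or range.

ROBOT

A 6-joint arm with a two-finger parallel gripper is mounted at the origin on the work surface. World frame = base frame: x ahead of the robot, y to its left, z up, the work surface at z = 0. Lengths are in m, angles in rad, forces in N, time in s.
With the tool pointing down it reaches from about 0.35 to 1 m from the base axis. Payload 7.1 kg.
Tool frame: the origin (TCP) lies at the very end of the fingers, on their centre line; the grasp point (between the pads) lies grip_depth behind it (grip_depth is the distance from the TCP to the grasp point, in m); z points along the fingers, y is the line along which they close (so a half turn about z gives the same grasp; the last joint's range is limited). The gripper opens to 85 mm and grips with 20 to 120 N. Pads are 22 mm wide; open, the fingers measure 114 mm over their backs; the gripper's body (76 mm by 85 mm) begins 54 mm behind the grasp point. The pads swing forward as they close: fully open they stand 13 mm farther back than shut.
Start: joints at [1.129, 0.423, 1.63, -0, 1.089, -0.019], TCP at [0.256, 0.57, 0.231] pointing down, gripper open.
Joint ranges: [-3, 3], [-0.9, 2.11], [0.09, 2.58], [-1.31, 4.45], [0.11, 2.69], [-2.54, 2.54]. Speed limits (rad/s): [2.39, 2.39, 3.01, 3.14, 3.14, 3.14].

INTERFACE

Orientations are given as a rotation vector (axis times angle).
In Python, from workcell import observe, snapshot, calibration, job_done, grip_depth gives the robot as it stands. The module is installed in compiled form; this text tells all that it offers.
- The arm moves only by the tool carry_out, never from a script. Its argument "steps" is a list of rows, each an object of numbers: "x", "y", "z": the shift along the tool's x, y, z in m; "twist": the turn about the tool's z in rad; "grip": the finger opening in m, from 0 to 0.0854. In form: [{"x": .., "y": .., "z": .., "twist": .., "grip": ..}, ...]. A call has 1 to 8 rows; each row shifts and turns the commanded pose from where the row before left it, along the tool's axes as they then stand; what a row does not reach is not made up. A row lasts 1/12 s, in which the tool goes at most 41.7 mm and 7.16 degrees, less where a joint would pass 70% of its speed; a pose out of reach is approached as far as the arm can. A call is refused whole if a number of a shift passes 0.0417 or a number of a turn 0.125, either way. A call with a gripper value outside its range is refused whole. The fingers move at their own pace and stop on an object; "newtons" is the grip in N (left out, the last holds). Time passes only in rows, so rows that do not move let the fingers close. It gives the time, the measured TCP pose, the force, the opening and the grip force at its end, in the units of the state.
- observe(): the state, without advancing time (a new reading comes with each control period).
- snapshot(name): name is "scene" or "top"; returns the picture (480x640x3 uint8, red, green, blue); there is no depth.
- calibration(name): a dict with "fov_y" (degrees; the focal length in pixels is half the picture's height over the tangent of half this angle, whatever the lens; pixels are square), "cx", "cy" (the principal point, pixels), "distortion" ([k1, k2, p1, p2, k3] as OpenCV has them; the pictures are not rectified), "R" (3x3) and "t" (3): a world point X has camera coordinates R X + t. Camera axes: x right, y down, z forward; pixel columns grow to the right and rows downward; lengths in m; the calibration is good to about 2 mm. A picture is of the moment at which its call begins. calibration takes no time and is no camera call.
- job_done(): hands the job in; it is judged then, once.
The state is a dict: "clock": time; "joint_pos": joint angles; "joint_vel": joint speeds; "effort": joint torques, N m; "position": TCP position; "ee_rot": TCP orientation; "contact_force": force on the tool from outside, world axes, zero at the start; "wrist_torque": the same for the moment, N m; "gripper_width": finger opening in m; "finger_force": force on a finger pad.
Only numpy, scipy, OpenCV 4.12 (cv2) and the standard library are available. Lean on these libraries where they do the work, as an engineer would, in place of code of your own. Each camera call takes 0.05 s, during which the arm holds its last target. There are 200 camera calls.

## Working session

There is one attempt and no reset: what is moved stays moved. The work goes in short steps, Python scripts to look and compute and a tool call to move; the robot and the scene stay as the last step left them, time stands still between calls to the robot, and variables do not carry over. Pictures are saved under pics/ and viewed, at most 10 in all, crops included, and the job is handed in when it is done.

Besides the shell and the picture viewer there is one more tool, called after "Emit:" in YAML: its name, and indented under it one key for each argument. carry_out: Moves the arm, as the interface text tells. Its arguments: {"type":"object","properties":{"steps":{"type":"array","items":{"type":"object","properties":{"x":{"type":"number"},"y":{"type":"number"},"z":{"type":"number"},"twist":{"type":"number"},"grip":{"type":"number"}}}},"newtons":{"type":"number"}},"required":["steps"]}

```bash
mkdir -p pics; python3 - <<'E'
from workcell import *
import cv2
for n in("scene","top"):
    cv2.imwrite(f"pics/{n}0.png",snapshot(n)[:,:,::-1]); c=calibration(n); print(n,c)
print(observe(),grip_depth)
E
```

```text
scene {'fov_y': 42.04001278187001, 'cx': 321.6927217616411, 'cy': 239.96480036028373, 'distortion': array([-0.19983614,  0.        ,  0.        ,  0.        ,  0.        ]), 'R': array([[ 0.83170496,  0.55513328,  0.00969024],
       [ 0.4712963 , -0.69665838, -0.54087604],
       [-0.29350751,  0.45441626, -0.8410465 ]]), 't': array([-0.44347874, -0.18431958,  1.93897584])}
top {'fov_y': 45.835903396032435, 'cx': 317.45179485305954, 'cy': 243.80014179859307, 'distortion': array([0.03348465, 0.        , 0.        , 0.        , 0.        ]), 'R': array([[ 2.88285289e-02, -9.99584194e-01, -5.96281693e-04],
       [-9.96988932e-01, -2.87107103e-02, -7.20330826e-02],
       [ 7.19860111e-02,  2.67109405e-03, -9.97402065e-01]]), 't': array([-0.0311175 ,  0.52860959,  1.52689195])}
{'clock': 0.1, 'joint_pos': array([ 1.12898069e+00,  4.23776104e-01,  1.63064364e+00,  1.88319943e-05,
        1.08863106e+00, -1.89711747e-02]), 'joint_vel': array([-0.00016393, -0.00250734, -0.00149956, -0.00035478,  0.00055284,
        0.00090902]), 'effort': array([-4.62727057e-04, -5.58428049e+01, -2.82444012e+01,  1.63705158e-05,
        2.85048292e-03, -7.47247213e-06]), 'position': array([0.25620453, 0.5695008 , 0.23060433]), 'ee_rot': array([-6.59205310e-01, -3.07129512e+00,  2.22370492e-03]), 'contact_force': array([ 1.36222274, -0.70911733,  0.46852551]), 'wrist_torque': array([-0.02606523, -0.06167242,  0.04250959]), 'finger_force': 0.0, 'gripper_width': 0.08532860375789153} 0.0187
```

View pics/scene0.png

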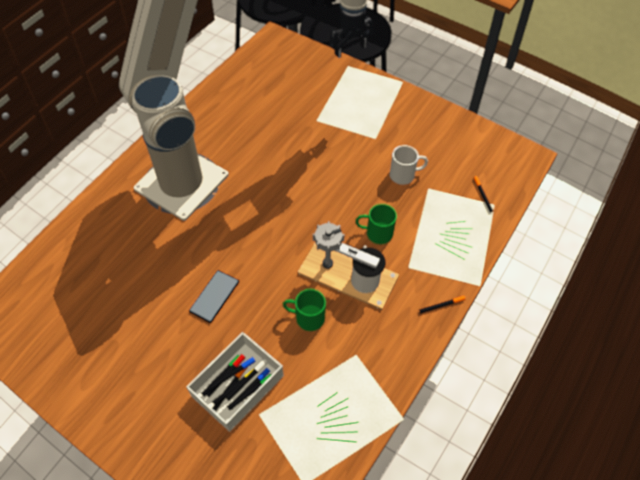

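View pics/top0.png

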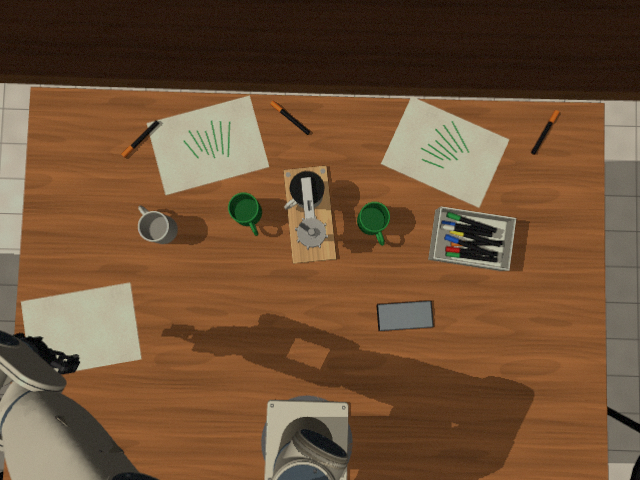

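The top view shows the nut at about (311,233), its arm running up to the mug at (307,188), with green mugs at (244,209) and (374,218). I'll enlarge both.

```bash
python3 - <<'E'
import cv2,numpy as np
a=cv2.imread("pics/top0.png")[160:270,275:350]; b=cv2.imread("pics/scene0.png")[210:310,295:400]
a=cv2.resize(a,(390,572),interpolation=3); b=cv2.resize(b,(400,381),interpolation=3)
o=np.zeros((572,800,3),np.uint8); o[:,:390]=a;o[:381,400:]=b
cv2.imwrite("pics/crop0.png",o)
E
```

```text
(no output)
```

View pics/crop0.png

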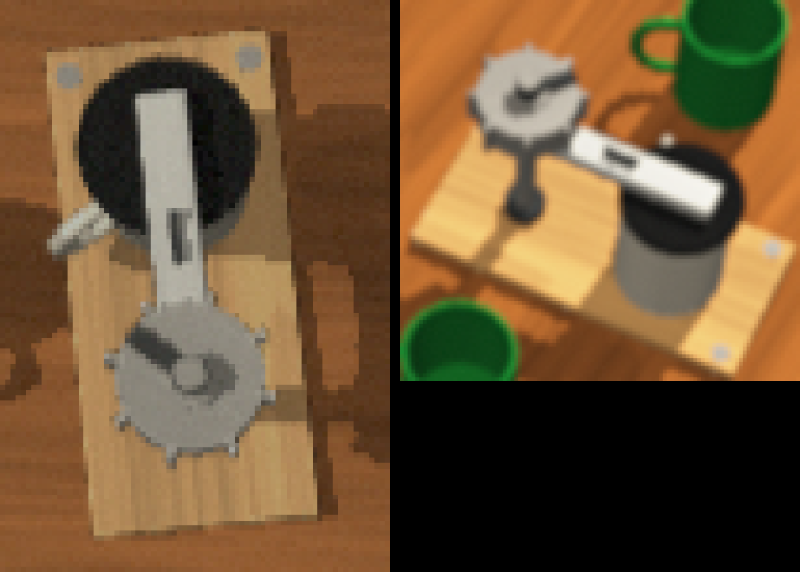

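The crop shows the nut's disc centred at about (311.5,232.3) in the top picture and (328.6,234) in the scene picture. The bar's outer end is at (300,223.5) and the mark at (308.8,204.8). The nut is less than a third of a turn anticlockwise of the mark.

```bash
cat > h.py <<'E'
from workcell import *
import cv2,numpy as np
from scipy.spatial.transform import Rotation as Ro
def K(c):
    f=240/np.tan(np.radians(c['fov_y']/2)); return np.array([[f,0,c['cx']],[0,f,c['cy']],[0,0,1.]])
def ray(n,uv,z):
    c=calibration(n); p=cv2.undistortPoints(np.array([[uv]],float),K(c),c['distortion'])[0,0]
    d=c['R'].T@np.array([*p,1]); o=-c['R'].T@c['t']; return o+d*(z-o[2])/d[2]
def pix(n,X):
    c=calibration(n); return cv2.projectPoints(np.array(X,float).reshape(-1,1,3),cv2.Rodrigues(c['R'])[0],c['t'],K(c),c['distortion'])[0][:,0]
E
python3 - <<'E'
from h import *
z=.1648
a=ray('top',(311.5,232.3),z); b=ray('scene',(328.6,234.1),z); print(a,b)
m=ray('top',(308.8,204.8),.1363); e=ray('top',(300,223.5),z+.004); print(m,e)
th=np.arctan2(*(m-a)[1::-1]); be=np.arctan2(*(e-a)[1::-1]); print(th,be,be-th,np.linalg.norm((m-a)[:2]),np.linalg.norm((e-a)[:2]))
R=Ro.from_rotvec(observe()['ee_rot']).as_matrix(); print(R)
E
```

```text
[ 0.5468065  -0.00075437  0.1648    ] [0.55137388 0.00258711 0.1648    ]
[0.61901937 0.00852557 0.1363    ] [0.56739189 0.02817103 0.1688    ]
0.1278076531881034 0.9522797731067041 0.8244721199186007 0.07280670651102064 0.03550263399812642
[[-9.11921788e-01  4.10363552e-01 -6.38560511e-04]
 [ 4.10364046e-01  9.11920847e-01 -1.31099905e-03]
 [ 4.43304139e-05 -1.45757088e-03 -9.99998937e-01]]
```

```bash
cat >> h.py <<'E'
HX,HY,OFF=.011,.0072,.0499
def tcp(C,phi,d,R):
    """TCP xy with active (-y) finger's nearest point at distance d, corner stage, world direction phi"""
    n=np.array([np.cos(phi),np.sin(phi)]); A=R[:2,:2]; t=A.T@n
    return C+A@(d*t+np.sign(t)*[HX,HY]+[0,OFF])
E
python3 - <<'E'
from h import *
s=observe(); R=Ro.from_rotvec(s['ee_rot']).as_matrix(); C=np.array([.549,.001])
for k in range(8):
    phi=.952+k*np.pi/4; t=R[:2,:2].T@[np.cos(phi),np.sin(phi)]
    p=tcp(C,phi,.055,R); print(k,round(phi,2),t.round(2),p.round(3),(R.T@np.r_[p-s['position'][:2],0]).round(3))
E
```

```text
0 0.95 [-0.19  0.98] [0.614 0.093] [-0.522 -0.287  0.   ]
1 1.74 [0.56 0.83] [0.553 0.112] [-0.459 -0.295  0.   ]
2 2.52 [0.98 0.19] [0.518 0.089] [-0.435 -0.33   0.   ]
3 3.31 [ 0.83 -0.56] [0.502 0.035] [-0.444 -0.386  0.001]
4 4.09 [ 0.19 -0.98] [ 0.525 -0.   ] [-0.479 -0.41   0.001]
5 4.88 [-0.56 -0.83] [ 0.586 -0.019] [-0.542 -0.401  0.001]
6 5.66 [-0.98 -0.19] [0.621 0.004] [-0.565 -0.366  0.001]
7 6.45 [-0.83  0.56] [0.637 0.058] [-0.557 -0.311  0.   ]
```

Emit:
carry_out:
  steps:
    - {"x":-0.033,"y":-0.021,"grip":0.0854}
    - {"x":-0.033,"y":-0.021}
    - {"x":-0.033,"y":-0.021}
    - {"x":-0.033,"y":-0.021}
    - {"x":-0.033,"y":-0.021}
    - {"x":-0.033,"y":-0.021}
    - {"x":-0.033,"y":-0.021}
    - {"x":-0.033,"y":-0.021}

```text
$.steps[0]: bad value
```

Emit:
carry_out:
  steps:
    - {"x":-0.033,"y":-0.021}
    - {"x":-0.033,"y":-0.021}
    - {"x":-0.033,"y":-0.021}
    - {"x":-0.033,"y":-0.021}
    - {"x":-0.033,"y":-0.021}
    - {"x":-0.03,"y":-0.022}
    - {"z":0.03}
    - {}

```text
$.steps[0]: bad value
```

```bash
python3 - <<'E'
from h import *
s=observe(); print(s['clock'],s['position'],s['joint_pos'],s['contact_force'])
R=Ro.from_rotvec(s['ee_rot']).as_matrix(); P=s['position']
F=P-R[:,1]*OFF
a=snapshot('top'); b=snapshot('scene')
print([pix(n,[P,F,F+[0,0,.013]]).round(1).tolist() for n in('top','scene')])
o=np.hstack([cv2.resize(a[150:290,250:350],(400,560),interpolation=3),cv2.resize(b[170:310,280:380],(400,560),interpolation=3)])
cv2.imwrite("pics/c1.png",o[:,:,::-1])
E
```

```text
0.1 [0.25620453 0.5695008  0.23060433] [ 1.12898069e+00  4.23776104e-01  1.63064364e+00  1.88319943e-05
  1.08863106e+00 -1.89711747e-02] [ 1.36222274 -0.70911733  0.46852551]
[[[59.7, 348.2], [79.1, 357.7], [76.7, 358.4]], [[349.7, 54.1], [336.3, 59.4], [336.5, 56.2]]]
```

View pics/c1.png

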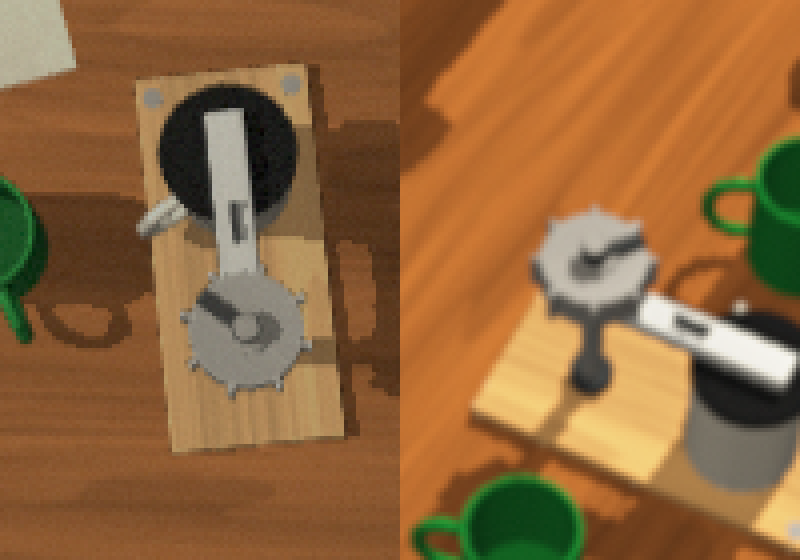

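The arm did not move because each row seems to need every key. The crop matches the earlier one, with the nut's top at scene (328.8,233.5).

Emit:
carry_out:
  steps:
    - {"x":-0.033,"y":-0.021,"z":0,"twist":0,"grip":0.085}
    - {"x":-0.033,"y":-0.021,"z":0,"twist":0,"grip":0.085}
    - {"x":-0.033,"y":-0.021,"z":0,"twist":0,"grip":0.085}
    - {"x":-0.033,"y":-0.021,"z":0,"twist":0,"grip":0.085}
    - {"x":-0.033,"y":-0.021,"z":0,"twist":0,"grip":0.085}
    - {"x":-0.033,"y":-0.021,"z":0,"twist":0,"grip":0.085}
    - {"x":-0.033,"y":-0.021,"z":0,"twist":0,"grip":0.085}
    - {"x":-0.033,"y":-0.021,"z":0,"twist":0,"grip":0.085}

```text
clock: 0.87
position: [0.4289, 0.3067, 0.2314]
ee_rot: [0.659, 3.072, 0.0]
contact_force: [0.3, 1.2, 0.3]
gripper_width: 0.0852
finger_force: 0.0
```

Emit:
carry_out:
  steps:
    - {"x":-0.033,"y":-0.021,"z":0,"twist":0,"grip":0.085}
    - {"x":-0.033,"y":-0.021,"z":0,"twist":0,"grip":0.085}
    - {"x":-0.033,"y":-0.021,"z":0,"twist":0,"grip":0.085}
    - {"x":-0.033,"y":-0.021,"z":0,"twist":0,"grip":0.085}
    - {"x":-0.033,"y":-0.021,"z":0,"twist":0,"grip":0.085}
    - {"x":-0.03,"y":-0.022,"z":0,"twist":0,"grip":0.085}
    - {"x":0,"y":0,"z":0.03,"twist":0,"grip":0.085}
    - {"x":0,"y":0,"z":0,"twist":0,"grip":0.085}

```text
clock: 1.53
position: [0.5524, 0.1102, 0.1976]
ee_rot: [-0.664, -3.065, 0.003]
contact_force: [-2.2, -0.9, -1.7]
gripper_width: 0.0849
finger_force: 0.0
```

```bash
python3 - <<'E'
from h import *
s=observe(); print(s['clock'],s['position'],s['joint_pos'],s['contact_force'],s['gripper_width'])
R=Ro.from_rotvec(s['ee_rot']).as_matrix(); P=s['position']
F=P-R[:,1]*OFF
a=snapshot('top'); b=snapshot('scene')
print([pix(n,[P,F,F+[0,0,.013]]).round(1).tolist() for n in('top','scene')])
o=np.hstack([cv2.resize(a[150:290,250:350],(400,560),interpolation=3),cv2.resize(b[170:310,280:380],(400,560),interpolation=3)])
cv2.imwrite("pics/c2.png",o[:,:,::-1])
E
```

```text
1.5333 [0.5524461  0.11017669 0.1976455 ] [ 1.75743267e-01  3.78058908e-01  1.79087702e+00 -4.02770692e-05
  9.78381283e-01 -9.68548241e-01] [-2.18281225 -0.85035816 -1.74986939] 0.084854256800076
[[[265.5, 227.4], [284.0, 236.5], [283.7, 236.0]], [[351.4, 199.5], [335.6, 207.4], [335.7, 204.5]]]
```

View pics/c2.png

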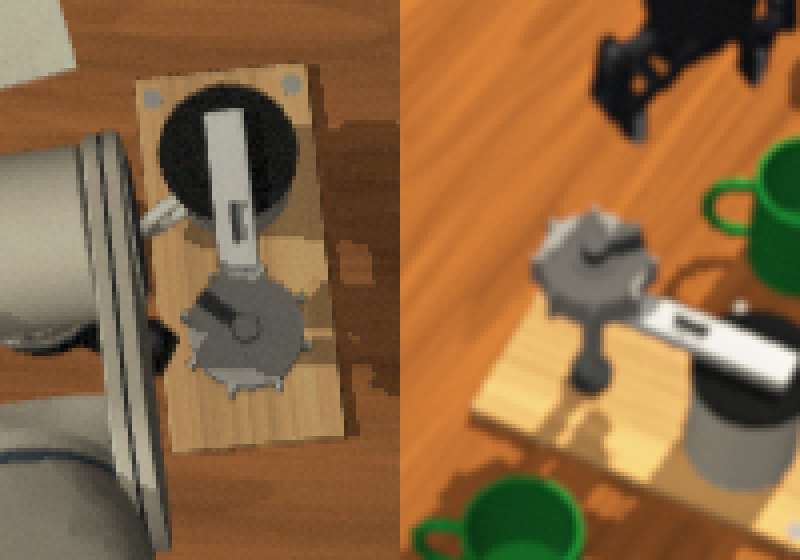

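The scene crop shows the near fingertip at about (338,205), clear of the nut. It is a little inward and higher than modelled, so the tip is thin and about 13 mm behind the TCP. I'll descend and feel for the rim.

Emit:
carry_out:
  steps:
    - {"x":0,"y":0,"z":0.03,"twist":0,"grip":0.085}
    - {"x":0,"y":0,"z":0.028,"twist":0,"grip":0.085}
    - {"x":-0.003,"y":-0.0045,"z":0,"twist":0,"grip":0.085}
    - {"x":-0.003,"y":-0.0045,"z":0,"twist":0,"grip":0.085}
    - {"x":0,"y":0,"z":0,"twist":0,"grip":0.085}

```text
clock: 2.05
position: [0.5567, 0.1019, 0.1451]
ee_rot: [0.658, 3.07, 0.001]
contact_force: [0.9, 0.2, 1.2]
gripper_width: 0.0851
finger_force: 0.0
```

Emit:
carry_out:
  steps:
    - {"x":-0.0011,"y":-0.0017,"z":0,"twist":0,"grip":0.085}
    - {"x":-0.0011,"y":-0.0017,"z":0,"twist":0,"grip":0.085}
    - {"x":0,"y":0,"z":0,"twist":0,"grip":0.085}

```text
clock: 2.3
position: [0.5572, 0.0978, 0.1447]
ee_rot: [0.659, 3.07, 0.001]
contact_force: [-0.5, 0.7, -0.4]
gripper_width: 0.0849
finger_force: 0.0
```

```bash
python3 - <<'E'
from h import *
s=observe(); print(s['clock'],s['position'],s['contact_force'])
b=snapshot('scene')
o=cv2.resize(b[190:290,290:390],(600,600),interpolation=3)
cv2.imwrite("pics/c3.png",o[:,:,::-1])
E
```

```text
2.3 [0.55715119 0.09778991 0.14472698] [-0.49428468  0.73775133 -0.4043304 ]
```

View pics/c3.png

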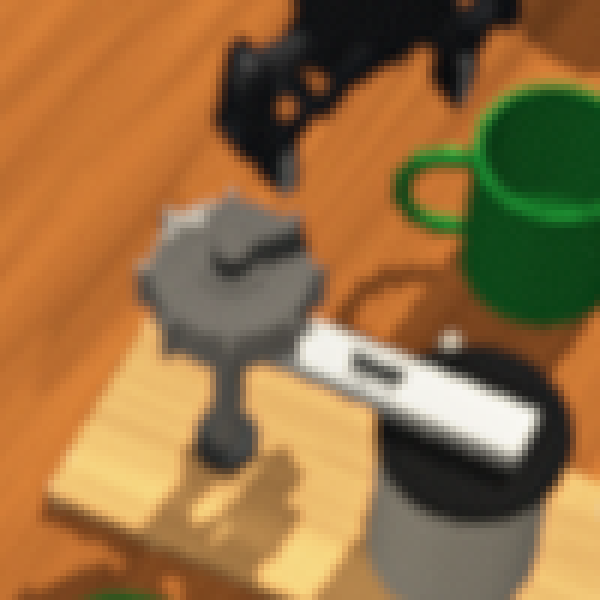

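The tip shows at about (338,221.7), tapering on its back side, and is still about 15–20 mm short of the rim. Next I'll work out the tip geometry in numbers.

```bash
python3 - <<'E'
from h import *
s=observe();R=Ro.from_rotvec(s['ee_rot']).as_matrix(); P=s['position']
for y in(.0425,.05,.057):
  for dz in(.005,.013):
    print(y,dz,[ (pix('scene',P-R[:,1]*y+R[:,0]*x-R[:,2]*dz)[0]).round(1).tolist() for x in(-.011,.011)])
E
```

```text
0.0425 0.005 [[338.6, 223.5], [334.1, 217.8]]
0.0425 0.013 [[338.6, 221.8], [334.2, 216.1]]
0.05 0.005 [[336.2, 224.7], [331.8, 219.0]]
0.05 0.013 [[336.3, 223.0], [331.9, 217.3]]
0.057 0.005 [[334.0, 225.9], [329.6, 220.1]]
0.057 0.013 [[334.1, 224.2], [329.7, 218.4]]
```

Emit:
carry_out:
  steps:
    - {"x":0,"y":0,"z":0.008,"twist":0,"grip":0.085}
    - {"x":0,"y":0,"z":0.007,"twist":0,"grip":0.085}
    - {"x":0,"y":0,"z":0,"twist":0,"grip":0.085}

```text
clock: 2.6
position: [0.5552, 0.0978, 0.1267]
ee_rot: [-0.659, -3.069, 0.001]
contact_force: [-0.7, 0.2, -1.0]
gripper_width: 0.0851
finger_force: 0.0
```

Emit:
carry_out:
  steps:
    - {"x":-0.001,"y":-0.0016,"z":0,"twist":0,"grip":0.085}
    - {"x":0,"y":0,"z":0,"twist":0,"grip":0.085}

```text
clock: 2.77
position: [0.5565, 0.0959, 0.1279]
ee_rot: [-0.659, -3.071, 0.001]
contact_force: [0.8, -0.0, 0.4]
gripper_width: 0.0851
finger_force: 0.0
```

Emit:
carry_out:
  steps:
    - {"x":-0.001,"y":-0.0016,"z":0,"twist":0,"grip":0.085}
    - {"x":0,"y":0,"z":0,"twist":0,"grip":0.085}

```text
clock: 2.93
position: [0.557, 0.0939, 0.1284]
ee_rot: [0.659, 3.071, -0.0]
contact_force: [-0.1, -0.5, -0.1]
gripper_width: 0.085
finger_force: 0.0
```

Emit:
carry_out:
  steps:
    - {"x":-0.001,"y":-0.0016,"z":0,"twist":0,"grip":0.085}
    - {"x":0,"y":0,"z":0,"twist":0,"grip":0.085}

```text
clock: 3.1
position: [0.5572, 0.0921, 0.1284]
ee_rot: [0.659, 3.071, -0.0]
contact_force: [0.3, 0.3, -0.1]
gripper_width: 0.0852
finger_force: 0.0
```

Emit:
carry_out:
  steps:
    - {"x":-0.001,"y":-0.0016,"z":0,"twist":0,"grip":0.085}
    - {"x":0,"y":0,"z":0,"twist":0,"grip":0.085}

```text
clock: 3.27
position: [0.5574, 0.0907, 0.1284]
ee_rot: [-0.66, -3.071, -0.001]
contact_force: [0.1, 3.2, 1.3]
gripper_width: 0.0848
finger_force: 1.5
```

Emit:
carry_out:
  steps:
    - {"x":-0.001,"y":-0.0016,"z":0,"twist":0,"grip":0.085}
    - {"x":0,"y":0,"z":0,"twist":0,"grip":0.085}

```text
clock: 3.43
position: [0.5576, 0.0901, 0.1285]
ee_rot: [-0.661, -3.071, -0.004]
contact_force: [-1.4, 10.0, 0.2]
gripper_width: 0.0848
finger_force: 5.5
```

Emit:
carry_out:
  steps:
    - {"x":-0.001,"y":-0.0016,"z":0,"twist":0,"grip":0.085}
    - {"x":0,"y":0,"z":0,"twist":0,"grip":0.085}

```text
clock: 3.6
position: [0.5576, 0.0897, 0.1286]
ee_rot: [-0.663, -3.07, -0.007]
contact_force: [-3.0, 19.2, 1.6]
gripper_width: 0.085
finger_force: 9.5
```

Emit:
carry_out:
  steps:
    - {"x":-0.001,"y":-0.0016,"z":0,"twist":0,"grip":0.085}
    - {"x":0,"y":0,"z":0,"twist":0,"grip":0.085}

```text
clock: 3.77
position: [0.5575, 0.0892, 0.1287]
ee_rot: [-0.664, -3.068, -0.01]
contact_force: [-5.4, 26.6, 2.3]
gripper_width: 0.0852
finger_force: 13.6
```

Contact with the core came at TCP ≈ (0.557,0.0905). That fits a 12.5 mm thick finger at the nut's top edge, and the arm is soft, about 5 N/mm. I'll generate the orbit now.

```bash
cat >> h.py <<'E'
HY,OFF=.0063,.0488
R0=np.array([[-.91192,.41036],[.41036,.91192]])
C=np.array([.550,.0005]); PH0=1.737
class _R(np.ndarray): pass
def orbit(cmd,d,n0,n1,step=.010,turns=2.1,C=C):
    """rows n0..n1 of orbit in tool axes, starting from commanded tool-xy sum cmd"""
    ph=PH0+np.linspace(0,turns*2*np.pi,20000); R=np.eye(3); R[:2,:2]=R0
    P=np.array([R0.T@(tcp(C,p,d,R)-[.25620,.56950]) for p in ph])
    s=np.r_[0,np.cumsum(np.linalg.norm(np.diff(P,axis=0),axis=1))]
    out=[];c=np.array(cmd,float)
    for n in range(n0,n1+1):
        q=np.array([np.interp(n*step,s,P[:,i]) for i in(0,1)]); dlt=(q-c).round(4); c=c+dlt
        out.append((n,dlt.tolist(),round(np.interp(n*step,s,ph)-PH0,2)))
    return out,c,s[-1]/turns
E
python3 - <<'E'
from h import *
o,c,L=orbit([-.4742,-.3186],.038,0,72)
for r in o: print(r[0],*r[1],r[2])
print(c,L)
E
```

```text
0 0.0049 0.007 0.0
1 0.0075 -0.0066 0.26
2 0.0055 -0.0083 0.53
3 0.0032 -0.0095 0.79
4 0.0007 -0.0099 0.98
5 -0.0 -0.01 0.98
6 -0.0014 -0.0099 1.25
7 -0.0038 -0.0092 1.51
8 -0.0061 -0.0079 1.77
9 -0.008 -0.006 2.04
10 -0.0092 -0.0037 2.3
11 -0.0099 -0.0012 2.55
12 -0.01 -0.0 2.55
13 -0.01 -0.0 2.55
14 -0.01 0.0009 2.77
15 -0.0093 0.0035 3.04
16 -0.0081 0.0057 3.3
17 -0.0064 0.0077 3.56
18 -0.0042 0.0091 3.83
19 -0.0016 0.0098 4.09
20 -0.0 0.01 4.12
21 0.0005 0.01 4.28
22 0.0028 0.0095 4.55
23 0.0053 0.0085 4.81
24 0.0073 0.0068 5.07
25 0.0088 0.0047 5.34
26 0.0097 0.0022 5.6
27 0.01 0.0002 5.69
28 0.01 -0.0 5.69
29 0.01 -0.0003 5.81
30 0.0097 -0.0024 6.07
31 0.0087 -0.0049 6.34
32 0.0071 -0.007 6.6
33 0.0051 -0.0086 6.86
34 0.0026 -0.0096 7.13
35 0.0004 -0.01 7.26
36 -0.0001 -0.01 7.32
37 -0.0018 -0.0097 7.58
38 -0.0044 -0.009 7.85
39 -0.0065 -0.0076 8.11
40 -0.0083 -0.0055 8.37
41 -0.0094 -0.0033 8.64
42 -0.01 -0.0007 8.84
43 -0.01 -0.0 8.84
44 -0.01 -0.0 8.85
45 -0.0098 0.0014 9.11
46 -0.0092 0.004 9.37
47 -0.0078 0.0061 9.64
48 -0.0059 0.008 9.9
49 -0.0037 0.0093 10.16
50 -0.0011 0.0099 10.41
51 -0.0 0.01 10.41
52 0.0009 0.01 10.62
53 0.0033 0.0094 10.88
54 0.0057 0.0081 11.15
55 0.0077 0.0064 11.41
56 0.009 0.0042 11.67
57 0.0099 0.0017 11.94
58 0.01 0.0001 11.98
59 0.01 -0.0 11.98
60 0.0099 -0.0006 12.15
61 0.0095 -0.0029 12.41
62 0.0085 -0.0054 12.67
63 0.0067 -0.0073 12.94
64 0.0045 -0.0087 13.19
65 0.0 0.0 13.19
66 0.0 0.0 13.19
67 0.0 0.0 13.19
68 0.0 0.0 13.19
69 0.0 0.0 13.19
70 0.0 0.0 13.19
71 0.0 0.0 13.19
72 0.0 0.0 13.19
[-0.4548 -0.3301] 0.3046630073277873
```

Emit:
carry_out:
  steps:
    - {"x":0.0049,"y":0.007,"z":0,"twist":0,"grip":0.085}
    - {"x":0.0075,"y":-0.0066,"z":0,"twist":0,"grip":0.085}
    - {"x":0.0055,"y":-0.0083,"z":-0.0002,"twist":0,"grip":0.085}
    - {"x":0.0032,"y":-0.0095,"z":-0.0002,"twist":0,"grip":0.085}
    - {"x":0.0007,"y":-0.0099,"z":-0.0002,"twist":0,"grip":0.085}

```text
clock: 4.18
position: [0.5262, 0.068, 0.129]
ee_rot: [0.659, 3.071, -0.0]
contact_force: [2.1, 1.4, -0.0]
gripper_width: 0.0848
finger_force: 1.3
```

```bash
python3 - <<'E'
from h import *
b=snapshot('scene');a=snapshot('top')
o=np.hstack([cv2.resize(a[180:280,270:350],(320,400),interpolation=3),cv2.resize(b[190:290,290:390],(400,400),interpolation=3)])
cv2.imwrite("pics/c4.png",o[:,:,::-1])
E
```

```text
(no output)
```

View pics/c4.png

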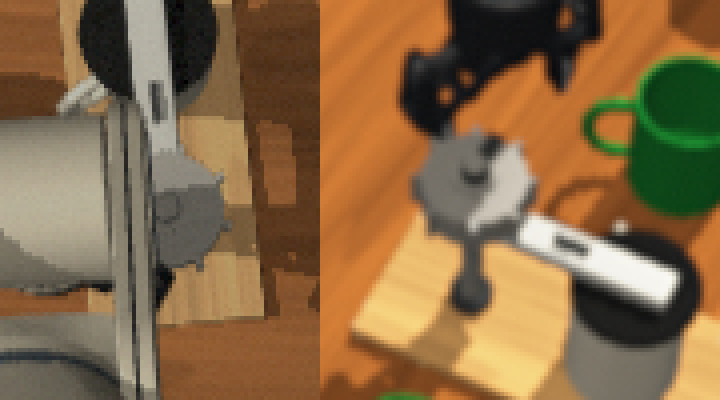

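The finger sits in a pocket and the nut follows: the bar now points up at crop (490,150), with about 2.5 N of push. I'll continue.

Emit:
carry_out:
  steps:
    - {"x":0,"y":-0.01,"z":-0.0002,"twist":0,"grip":0.085}
    - {"x":-0.0014,"y":-0.0099,"z":-0.0002,"twist":0,"grip":0.085}
    - {"x":-0.0038,"y":-0.0092,"z":-0.0002,"twist":0,"grip":0.085}
    - {"x":-0.0061,"y":-0.0079,"z":-0.0002,"twist":0,"grip":0.085}
    - {"x":-0.008,"y":-0.006,"z":-0.0002,"twist":0,"grip":0.085}
    - {"x":-0.0092,"y":-0.0037,"z":-0.0002,"twist":0,"grip":0.085}
    - {"x":-0.0099,"y":-0.0012,"z":-0.0002,"twist":0,"grip":0.085}

```text
clock: 4.87
position: [0.5424, 0.0083, 0.1301]
ee_rot: [-0.66, -3.07, 0.001]
contact_force: [-1.5, 2.7, -0.6]
gripper_width: 0.0848
finger_force: 1.4
```

Emit:
carry_out:
  steps:
    - {"x":-0.01,"y":0,"z":-0.0002,"twist":0,"grip":0.085}
    - {"x":-0.01,"y":0,"z":-0.0002,"twist":0,"grip":0.085}
    - {"x":-0.01,"y":0.0009,"z":-0.0002,"twist":0,"grip":0.085}
    - {"x":-0.0093,"y":0.0035,"z":-0.0002,"twist":0,"grip":0.085}
    - {"x":-0.0081,"y":0.0057,"z":-0.0002,"twist":0,"grip":0.085}

```text
clock: 5.28
position: [0.5908, -0.0013, 0.1312]
ee_rot: [-0.66, -3.071, 0.001]
contact_force: [-1.6, -0.9, 0.2]
gripper_width: 0.0853
finger_force: 1.0
```

```bash
python3 - <<'E'
from h import *
b=snapshot('scene');a=snapshot('top')
o=np.hstack([cv2.resize(a[180:280,270:350],(320,400),interpolation=3),cv2.resize(b[190:290,290:390],(400,400),interpolation=3)])
cv2.imwrite("pics/c5.png",o[:,:,::-1])
E
```

```text
(no output)
```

View pics/c5.png

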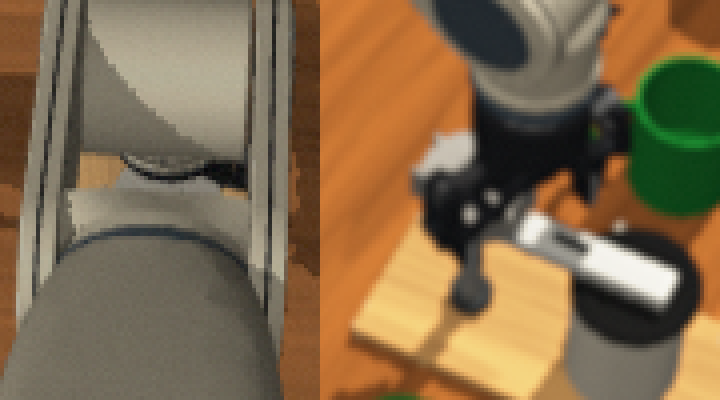

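The bar is hidden behind the hand here, but the push is a steady 2–3 N and the clamp and mug are undisturbed. On over the arm.

Emit:
carry_out:
  steps:
    - {"x":-0.0064,"y":0.0077,"z":-0.0002,"twist":0,"grip":0.085}
    - {"x":-0.0042,"y":0.0091,"z":-0.0002,"twist":0,"grip":0.085}
    - {"x":-0.0016,"y":0.0098,"z":-0.0002,"twist":0,"grip":0.085}
    - {"x":0,"y":0.01,"z":-0.0002,"twist":0,"grip":0.085}
    - {"x":0.0005,"y":0.01,"z":-0.0002,"twist":0,"grip":0.085}
    - {"x":0.0028,"y":0.0095,"z":-0.0002,"twist":0,"grip":0.085}
    - {"x":0.0053,"y":0.0085,"z":-0.0002,"twist":0,"grip":0.085}

```text
clock: 5.97
position: [0.6205, 0.0583, 0.133]
ee_rot: [0.658, 3.07, 0.001]
contact_force: [0.6, -0.3, 0.6]
gripper_width: 0.0853
finger_force: 0.0
```

Emit:
carry_out:
  steps:
    - {"x":0.0073,"y":0.0068,"z":-0.0002,"twist":0,"grip":0.085}
    - {"x":0.0088,"y":0.0047,"z":-0.0002,"twist":0,"grip":0.085}
    - {"x":0.0097,"y":0.0022,"z":-0.0002,"twist":0,"grip":0.085}
    - {"x":0.01,"y":0.0002,"z":-0.0002,"twist":0,"grip":0.085}
    - {"x":0.01,"y":0,"z":-0.0002,"twist":0,"grip":0.085}
    - {"x":0.01,"y":-0.0003,"z":-0.0002,"twist":0,"grip":0.085}

```text
clock: 6.47
position: [0.5733, 0.092, 0.1341]
ee_rot: [0.659, 3.071, -0.001]
contact_force: [2.9, -1.6, 0.2]
gripper_width: 0.0849
finger_force: 1.2
```

Emit:
carry_out:
  steps:
    - {"x":0.0097,"y":-0.0024,"z":-0.0002,"twist":0,"grip":0.085}
    - {"x":0.0087,"y":-0.0049,"z":-0.0002,"twist":0,"grip":0.085}
    - {"x":0.0071,"y":-0.007,"z":-0.0002,"twist":0,"grip":0.085}
    - {"x":0.0051,"y":-0.0086,"z":-0.0002,"twist":0,"grip":0.085}
    - {"x":0.0026,"y":-0.0096,"z":-0.0002,"twist":0,"grip":0.085}

```text
clock: 6.88
position: [0.5295, 0.0755, 0.135]
ee_rot: [-0.659, -3.072, -0.0]
contact_force: [2.6, 1.6, 0.4]
gripper_width: 0.0849
finger_force: 1.3
```

```bash
python3 - <<'E'
from h import *
b=snapshot('scene');a=snapshot('top')
o=np.hstack([cv2.resize(a[180:280,270:350],(320,400),interpolation=3),cv2.resize(b[190:290,290:390],(400,400),interpolation=3)])
cv2.imwrite("pics/c6.png",o[:,:,::-1])
p=cv2.imread("pics/c4.png"); q=cv2.imread("pics/c6.png"); print(np.abs(p[130:240,410:540].astype(int)-q[130:240,410:540]).mean())
E
```

```text
19.27170163170163
```

View pics/c6.png

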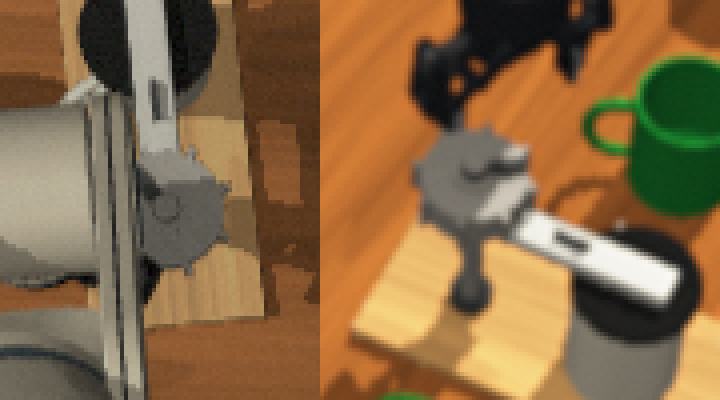

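The nut has come round one turn: the bar is at crop (140,175) in the top view, about 6.9 rad. That is roughly one rib pitch behind the finger, so a rib slipped on the mug side where the force read zero. I'll tighten the orbit radius and shift its centre slightly.

```bash
python3 - <<'E'
from h import *
o,c,L=orbit([-.4742,-.3186],.038,0,34)
print(c, R0@c+[.2562,.5695])
C2=np.array([.5487,.0])
# find matching row index on new orbit near phi offset 7.2
o2,c2,L2=orbit(c,.0365,35,66,C=C2,turns=2.3)
for r in o2: print(r[0],*r[1],r[2])
E
```

```text
[-0.4528 -0.338 ] [0.5304157  0.07546003]
35 -0.0003 -0.0218 7.35
36 -0.0021 -0.0098 7.62
37 -0.0048 -0.0087 7.9
38 -0.0069 -0.0072 8.17
39 -0.0086 -0.005 8.44
40 -0.0096 -0.0026 8.72
41 -0.01 -0.0002 8.84
42 -0.01 -0.0 8.84
43 -0.01 0.0002 8.94
44 -0.0097 0.0023 9.21
45 -0.0087 0.0049 9.49
46 -0.007 0.0071 9.76
47 -0.0049 0.0087 10.03
48 -0.0024 0.0097 10.31
49 -0.0001 0.01 10.41
50 0.0002 0.01 10.51
51 0.0023 0.0096 10.78
52 0.0049 0.0087 11.06
53 0.0071 0.007 11.33
54 0.0087 0.0049 11.61
55 0.0097 0.0023 11.88
56 0.01 0.0002 11.98
57 0.01 -0.0 11.98
58 0.01 -0.0003 12.1
59 0.0096 -0.0025 12.37
60 0.0086 -0.0051 12.65
61 0.0069 -0.0072 12.92
62 0.0047 -0.0088 13.19
63 0.0021 -0.0097 13.47
64 0.0002 -0.01 13.55
65 -0.0003 -0.01 13.67
66 -0.0026 -0.0096 13.95
```

Emit:
carry_out:
  steps:
    - {"x":0,"y":-0.0109,"z":0,"twist":0,"grip":0.085}
    - {"x":-0.0003,"y":-0.0109,"z":0,"twist":0,"grip":0.085}
    - {"x":-0.0021,"y":-0.0098,"z":0,"twist":0,"grip":0.085}
    - {"x":-0.0048,"y":-0.0087,"z":0,"twist":0,"grip":0.085}
    - {"x":-0.0069,"y":-0.0072,"z":0,"twist":0,"grip":0.085}
    - {"x":-0.0086,"y":-0.005,"z":0,"twist":0,"grip":0.085}

```text
clock: 7.48
position: [0.5292, 0.0174, 0.1347]
ee_rot: [-0.66, -3.07, 0.001]
contact_force: [-1.1, 3.2, 0.7]
gripper_width: 0.0848
finger_force: 1.1
```

Emit:
carry_out:
  steps:
    - {"x":-0.0096,"y":-0.0026,"z":0,"twist":0,"grip":0.085}
    - {"x":-0.01,"y":-0.0002,"z":0,"twist":0,"grip":0.085}
    - {"x":-0.01,"y":0,"z":0,"twist":0,"grip":0.085}
    - {"x":-0.01,"y":0.0002,"z":0,"twist":0,"grip":0.085}

```text
clock: 7.82
position: [0.5661, -0.0006, 0.1348]
ee_rot: [0.659, 3.072, -0.001]
contact_force: [-1.9, -1.4, 0.3]
gripper_width: 0.0849
finger_force: 0.9
```

Emit:
carry_out:
  steps:
    - {"x":-0.0097,"y":0.0023,"z":0,"twist":0,"grip":0.085}
    - {"x":-0.0087,"y":0.0049,"z":0,"twist":0,"grip":0.085}
    - {"x":-0.007,"y":0.0071,"z":0,"twist":0,"grip":0.085}

```text
clock: 8.07
position: [0.595, 0.0023, 0.1348]
ee_rot: [-0.66, -3.071, 0.001]
contact_force: [-2.4, -0.9, 0.8]
gripper_width: 0.085
finger_force: 1.0
```

Emit:
carry_out:
  steps:
    - {"x":-0.0049,"y":0.0087,"z":0,"twist":0,"grip":0.085}
    - {"x":-0.0024,"y":0.0097,"z":0,"twist":0,"grip":0.085}

```text
clock: 8.23
position: [0.6095, 0.0169, 0.135]
ee_rot: [0.659, 3.071, -0.0]
contact_force: [-2.3, -1.7, 2.0]
gripper_width: 0.0848
finger_force: 1.3
```

Emit:
carry_out:
  steps:
    - {"x":-0.0001,"y":0.01,"z":0,"twist":0,"grip":0.085}
    - {"x":0.0002,"y":0.01,"z":0,"twist":0,"grip":0.085}

```text
clock: 8.4
position: [0.6166, 0.036, 0.1349]
ee_rot: [-0.658, -3.072, 0.0]
contact_force: [-1.8, -3.4, -0.3]
gripper_width: 0.0851
finger_force: 1.3
```

Emit:
carry_out:
  steps:
    - {"x":0.0023,"y":0.0096,"z":0,"twist":0,"grip":0.085}
    - {"x":0.0049,"y":0.0087,"z":0,"twist":0,"grip":0.085}

```text
clock: 8.57
position: [0.6182, 0.0559, 0.1351]
ee_rot: [0.658, 3.07, 0.001]
contact_force: [0.7, -2.0, -0.3]
gripper_width: 0.0848
finger_force: 1.0
```

Emit:
carry_out:
  steps:
    - {"x":0.0071,"y":0.007,"z":0,"twist":0,"grip":0.085}
    - {"x":0.0087,"y":0.0049,"z":0,"twist":0,"grip":0.085}

```text
clock: 8.73
position: [0.6083, 0.0734, 0.1353]
ee_rot: [0.658, 3.07, 0.002]
contact_force: [4.9, -0.6, 1.1]
gripper_width: 0.0852
finger_force: 1.9
```

Emit:
carry_out:
  steps:
    - {"x":0.0097,"y":0.0023,"z":0,"twist":0,"grip":0.085}
    - {"x":0.01,"y":0.0002,"z":0,"twist":0,"grip":0.085}
    - {"x":0.01,"y":0,"z":0,"twist":0,"grip":0.085}

```text
clock: 8.98
position: [0.5821, 0.088, 0.1358]
ee_rot: [0.658, 3.068, 0.004]
contact_force: [6.6, 6.6, 1.7]
gripper_width: 0.085
finger_force: 4.3
```

```bash
python3 - <<'E'
from h import *
b=snapshot('scene');a=snapshot('top')
o=np.hstack([cv2.resize(a[180:280,270:350],(400,500),interpolation=3),cv2.resize(b[200:270,310:366],(400,500),interpolation=3)])
cv2.imwrite("pics/c7.png",o[:,:,::-1])
E
```

```text
(no output)
```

View pics/c7.png

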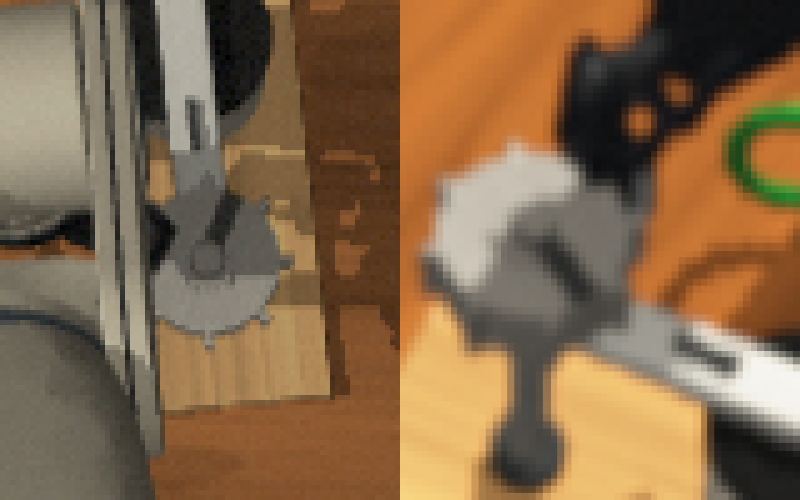

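The top crop shows the bar clearly, from post (210,258) to its end (233,200), a bit clockwise of the mark at (196,122). I'll compute the remaining angle and set up a numeric bar detector, since my picture views are used up.

```bash
cat >> h.py <<'E'
def bar(img,turn,c0):
    zt=.164+.005*turn; g=cv2.cvtColor(img,cv2.COLOR_RGB2GRAY).astype(np.float32)
    th=np.radians(np.arange(-180,180,2)); v=[]
    for a in th:
        pts=[[c0[0]+r*np.cos(a),c0[1]+r*np.sin(a),zt+.005] for r in np.arange(.016,.033,.002)]
        uv=pix('top',pts).astype(np.float32)
        v.append(cv2.remap(g,uv[None,:,0],uv[None,:,1],1).mean())
    return th,np.array(v)
E
python3 - <<'E'
from h import *
a=snapshot('top')
z=.174
def full(u,v): return (270+(u+.5)/5-.5,180+(v+.5)/5-.5)
e=ray('top',full(233,200),z+.004); p=ray('top',full(209,258),.182+.0); m=ray('top',full(196,122),.1455)
# mark: far/near
print(e,p,m)
for c in (p,np.array([.5466,-.0005,0])):
    th=np.arctan2(*(m-c)[1::-1]); be=np.arctan2(*(e-c)[1::-1]); print(th,be,be-th,np.linalg.norm((e-c)[:2]),np.linalg.norm((m-c)[:2]))
th,v=bar(a,1.9,p); i=np.argsort(v)[:14]; print(list(zip(np.degrees(th[i]).round(),v[i].round())))
i=np.abs(np.degrees(th))<60; print(v[i].round().tolist())
E
```

```text
[ 0.57714715 -0.0115232   0.178     ] [ 0.54790573 -0.00066803  0.182     ] [0.61974488 0.00840177 0.1455    ]
0.1255870547590081 -0.3554575931649212 -0.4810446479239293 0.0311912714384952 0.07240942729302849
0.12110491859605496 -0.34631549621891766 -0.46742041481497265 0.03247520967283867 0.07368456249026145
[(np.float64(-14.0), np.float32(38.0)), (np.float64(-16.0), np.float32(38.0)), (np.float64(-18.0), np.float32(38.0)), (np.float64(-20.0), np.float32(38.0)), (np.float64(56.0), np.float32(39.0)), (np.float64(54.0), np.float32(39.0)), (np.float64(-22.0), np.float32(39.0)), (np.float64(58.0), np.float32(40.0)), (np.float64(-12.0), np.float32(40.0)), (np.float64(60.0), np.float32(40.0)), (np.float64(52.0), np.float32(41.0)), (np.float64(62.0), np.float32(42.0)), (np.float64(-24.0), np.float32(42.0)), (np.float64(64.0), np.float32(43.0))]
[92.0, 91.0, 91.0, 91.0, 90.0, 89.0, 89.0, 89.0, 89.0, 88.0, 87.0, 85.0, 81.0, 76.0, 69.0, 62.0, 54.0, 47.0, 42.0, 39.0, 38.0, 38.0, 38.0, 38.0, 40.0, 44.0, 51.0, 61.0, 69.0, 77.0, 80.0, 82.0, 84.0, 85.0, 85.0, 86.0, 87.0, 87.0, 87.0, 87.0, 87.0, 88.0, 88.0, 88.0, 87.0, 87.0, 87.0, 88.0, 88.0, 88.0, 87.0, 86.0, 79.0, 69.0, 57.0, 47.0, 41.0, 39.0, 39.0, 40.0, 40.0]
```

Emit:
carry_out:
  steps:
    - {"x":0.01,"y":-0.0003,"z":0,"twist":0,"grip":0.085}
    - {"x":0.0048,"y":-0.0012,"z":0,"twist":0,"grip":0.085}
    - {"x":0,"y":0,"z":0,"twist":0,"grip":0.085}

```text
clock: 9.38
position: [0.5654, 0.0917, 0.135]
ee_rot: [-0.659, -3.07, -0.0]
contact_force: [-2.2, 6.6, 2.9]
gripper_width: 0.085
finger_force: 2.7
```

```bash
python3 - <<'E'
from h import *
a=snapshot('top'); print(observe()['position'])
th,v=bar(a,1.95,[.5475,-.0006]); i=np.abs(np.degrees(th))<50; d=np.degrees(th[i]); v=v[i]; w=np.clip(65-v,0,None); print(v.round().astype(int).tolist())
k=(d<40); print((d[k]*w[k]).sum()/w[k].sum())
E
```

```text
[0.56553086 0.09171383 0.13494698]
[91, 90, 90, 91, 90, 90, 90, 90, 89, 89, 89, 88, 86, 85, 83, 80, 74, 64, 53, 45, 41, 39, 38, 37, 37, 36, 37, 43, 49, 56, 64, 73, 79, 83, 86, 87, 87, 87, 88, 88, 89, 88, 88, 88, 88, 88, 88, 88, 89]
-1.2715000948002086
```

Emit:
carry_out:
  steps:
    - {"x":0.0055,"y":-0.002,"z":0,"twist":0,"grip":0.085}
    - {"x":0,"y":0,"z":0,"twist":0,"grip":0.085}

```text
clock: 9.6
position: [0.5603, 0.0915, 0.1348]
ee_rot: [-0.659, -3.07, 0.0]
contact_force: [-0.7, 3.7, 1.7]
gripper_width: 0.0851
finger_force: 1.9
```

```bash
python3 - <<'E'
from h import *
a=snapshot('top'); print(observe()['position'])
th,v=bar(a,1.98,[.5475,-.0006]); i=np.abs(np.degrees(th))<38; d=np.degrees(th[i]); v=v[i]; w=np.clip(65-v,0,None)
print((d*w).sum()/w.sum())
E
```

```text
[0.56041796 0.09145979 0.13479288]
3.0014639358473536
```

Emit:
carry_out:
  steps:
    - {"x":0.0045,"y":0.0065,"z":0,"twist":0,"grip":0.085}
    - {"x":0.006,"y":0.009,"z":0,"twist":0,"grip":0.085}
    - {"x":0.012,"y":0.018,"z":0,"twist":0,"grip":0.085}
    - {"x":0.012,"y":0.018,"z":-0.03,"twist":0,"grip":0.085}
    - {"x":0.02,"y":0.03,"z":-0.03,"twist":0,"grip":0.085}
    - {"x":0.02,"y":0.03,"z":-0.03,"twist":0,"grip":0.085}
    - {"x":0.02,"y":0.03,"z":0,"twist":0,"grip":0.085}
    - {"x":0,"y":0,"z":0,"twist":0,"grip":0.085}

```text
clock: 10.32
position: [0.5347, 0.2573, 0.2203]
ee_rot: [0.653, 3.07, 0.006]
contact_force: [-0.5, -0.1, -1.2]
gripper_width: 0.0854
finger_force: 0.0
```

Emit:
carry_out:
  steps:
    - {"x":0.02,"y":0.03,"z":0,"twist":0,"grip":0.085}
    - {"x":0.02,"y":0.03,"z":0,"twist":0,"grip":0.085}
    - {"x":0,"y":0,"z":0,"twist":0,"grip":0.085}
    - {"x":0,"y":0,"z":0,"twist":0,"grip":0.085}

```text
clock: 10.65
position: [0.522, 0.324, 0.2175]
ee_rot: [-0.654, -3.072, 0.002]
contact_force: [-0.0, 0.2, 0.4]
gripper_width: 0.0852
finger_force: 0.0
```

```bash
python3 - <<'E'
from h import *
a=snapshot('top'); s=observe(); print(s['position'],s['contact_force'],s['clock'])
for c in([.5475,-.0006],[.549,0]):
    th,v=bar(a,1.98,c); i=np.abs(np.degrees(th))<60; d=np.degrees(th[i]); v=v[i]; print(v.round().astype(int).tolist())
    w=np.clip(v.min()+27-v,0,None); print((d*w).sum()/w.sum())
a0=cv2.imread("pics/top0.png").astype(int); d=np.abs(a[:,:,::-1].astype(int)-a0).sum(2)
for n,(x0,y0,x1,y1) in dict(phone=(370,295,440,335),tub=(425,200,520,275),spare=(133,200,180,250),mug=(283,165,330,205)).items(): print(n,(d[y0:y1,x0:x1]>60).mean().round(3))
E
```

```text
[0.52219305 0.32278006 0.21751852] [-0.46139954  0.59608088  0.00107624] 10.7
[93, 93, 92, 91, 91, 91, 91, 91, 91, 91, 91, 91, 91, 91, 91, 91, 90, 90, 90, 90, 89, 87, 84, 80, 75, 68, 58, 50, 45, 41, 39, 38, 37, 37, 38, 43, 51, 60, 67, 73, 77, 80, 82, 85, 86, 87, 88, 89, 89, 88, 88, 88, 88, 88, 88, 88, 88, 88, 88, 89, 89]
3.000190298631679
[92, 92, 91, 91, 91, 91, 91, 92, 92, 92, 92, 92, 92, 92, 91, 90, 90, 90, 90, 89, 87, 84, 81, 77, 71, 62, 54, 48, 44, 41, 40, 39, 39, 39, 41, 48, 57, 66, 73, 79, 82, 84, 85, 87, 88, 88, 89, 88, 89, 89, 88, 88, 88, 88, 89, 89, 89, 88, 88, 88, 89]
1.82551040840003
phone 0.254
tub 0.01
spare 0.698
mug 0.055
```

```bash
python3 -c "
from workcell import *
print(job_done())"
```

```text
the job is handed in; nothing more can be done
None
```

I rolled the nut to about 12.5 rad, two full turns from tight (target 12.57), so its bar stands within about 5° of the mark after coming round a second time. The hand is clear of everything and the job was handed in at 10.7 s; no verdict came back. The hand stayed well clear of the spare mug, tub and phone, but arm or shadow partly hid the spare mug and phone in my last picture, so I could not confirm those two by sight.

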